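Lock down the last two flaps of a food tub's lid

TASK

The lid is already on the clear tub of cheese, but two of its four locking flaps still stick out. With your fingertips fold each of these flaps down over the rim and press it in until its ridge snaps under the rim's lip, so that all four flaps are locked. Only touch and press: do not pick the tub up or shove it across the counter, and leave the things around it where they stand.

Things in the scene. Friction and masses are not known exactly. Their poses are not given: they have to be found in the camera images.
- tub: Clear plastic food tub of cheese, pale grey lid on it, about 2 kg, loose on the steel counter; slides at a sideways push of roughly 8 to 17 N. Lid 188 mm long (tub x) by 138 mm wide (tub y), top 91 mm above the counter, a 3.5 mm stacking ridge 18 mm in from its edges. Origin: centre of the underside; z up, any yaw. A locking flap is hinged at the middle of each of the lid's four edges.
- flap_end_p (a joint): Hinge of the flap (80 mm wide) on the tub's +x end; hinge line at x = 96.5 mm, 88 mm above the counter. Rad: 0 = locked (hanging upright, ridge under the lip), 1.57 = sticking straight out, more = pointing up, stop at 2.4. Starts open; an open flap stays where it is left (under 1 N at its edge moves it).
- flap_side_p (a joint): Hinge of the flap (115 mm wide) on the tub's +y long side; hinge line at y = 71.5 mm, 88 mm above the counter; same values. Starts open. On every flap a ridge on the inside, 16 mm from the hinge, meets the rim's downturned lip at about 0.43 rad, needs some 3 to 5 N on the flap's lower half, goes over centre at 0.2 rad, then snaps home and stays; short of that it springs back.
- flap_end_n (a joint): Hinge of the flap (80 mm wide) on the tub's -x end; hinge line at x = -96.5 mm, 88 mm above the counter; same values. Starts locked.
- flap_side_n (a joint): Hinge of the flap (115 mm wide) on the tub's -y long side; hinge line at y = -71.5 mm, 88 mm above the counter; same values. Starts locked.
- edge_end_p (a point): Middle of the free (finger) edge of the flap on the tub's +x end. Every flap is a plate 2.5 mm thick reaching 29 mm from its hinge line, with a rounded finger edge. Locked, its outer face stands 2 mm outside the hinge line, 2.6 mm at the finger edge.
- edge_side_p (a point): Middle of the free (finger) edge of the flap on the tub's +y long side, 29 mm from its hinge line.
- jar: bystander: amber glass jar with steel cap, 66 mm across, 98 mm tall, standing; origin under its centre
- shaker: bystander: metal salt shaker, 56 mm across, 94 mm tall, standing; origin under its centre
- pot: bystander: white lidded deli pot, 88 mm across, 63 mm tall, standing; origin under its centre
- spoon: bystander: steel serving spoon, 200 mm long, lying flat on the counter beside the work; its own x runs along it
There are look-alikes about, which are no part of the job. Of the things like the tub, leave any that is black or turquoise; of the rest the smaller one is meant.

How it is judged (in metres and radians):
At the end, for the whole second after the job is handed in: All four flaps are locked (each hinge below 0.1 rad, so its ridge is under the lip) and the tub stands still and upright on the counter (within 0.05 rad) (value of joint each of flap_end_p, flap_side_p, flap_end_n, flap_side_n below 0.1 rad and angle between tub's own z axis and vertical below 0.05 rad and height (world z) of tub below 0.006 m and linear speed of tub below 0.02 m/s); the robot touches nothing.
It fails at once if the tub is lifted or tipped (12 mm or 0.15 rad) (height (world z) of tub above 0.012 m or angle between tub's own z axis and vertical above 0.15 rad).
It fails at once if the tub is shoved more than 40 mm (distance of tub from where it was at the start of the episode above 0.04 m).
It fails at once if a thing beside the tub is moved more than 25 mm (distance of any of jar, shaker, pot, spoon from where it was at the start of the episode above 0.025 m).
It also fails if it takes over 43 s, if anything falls off the work surface, if the arm or the gripper's body presses on something with over 40 N, if the wrist force passes 120 N, or if a joint passes its speed limit or range.

ROBOT

A 7-joint arm with a two-finger parallel gripper is mounted at the origin on the work surface. World frame = base frame: x ahead of the robot, y to its left, z up, the work surface at z = 0. Lengths are in mm, angles in rad, forces in N, time in s.
With the tool pointing down it reaches from about 400 to 875 mm from the base axis. Payload 4.4 kg.
Tool frame: the origin (TCP) lies at the very end of the fingers, on their centre line; the grasp point (between the pads) lies 19 mm behind it; y points along the fingers, x is the direction in which the jaws open and shut, and the axes are right-handed (so a half turn about y gives the same grasp; the last joint's range is limited). The gripper opens to 85 mm and grips with 20 to 120 N. Pads are 22 mm wide; open, the fingers measure 114 mm over their backs; the gripper's body (76 mm by 85 mm) begins 54 mm behind the grasp point. The pads swing forward as they close: fully open they stand 13 mm farther back than shut.
Start: joints at [-1.328, 0.628, 0.038, 1.517, -0.027, 0.996, -0.02], TCP at [197.521, 619.276, 231.313] pointing down, gripper open.
Joint ranges: [-3.06, 3.06], [-0.37, 2.12], [-1.25, 1.32], [0.18, 2.47], [-1.1, 4.24], [0.23, 1.98], [-2.94, 2.94]. Speed limits (rad/s): [2.57, 2.57, 3.14, 3.14, 3.14, 3.14, 3.14].

INTERFACE

Orientations are given as [roll, pitch, yaw] about the fixed x, y, z axes, in that order (R = Rz(yaw) Ry(pitch) Rx(roll)).
In Python, from cell import ctrl, get_image, nets gives the robot as it stands. The module is installed in compiled form; this text tells all that it offers.
- The arm moves only by the tool step_arm, never from a script. Its argument "moves" is text: rows parted by semicolons, each of 7 numbers parted by spaces: the shift along the tool's x, y, z normalised to -1 to 1, where 1 is 0.05 m, then the turn, a rotation vector about the tool's x, y, z normalised to -1 to 1, where 1 is 0.12 rad, then the opening, from 0 (shut) to 1 (fully open). A call has 1 to 20 rows; each row shifts and turns the commanded pose from where the row before left it, along the tool's axes as they then stand; what a row does not reach is not made up. A row lasts 1/10 s, in which the tool goes at most 50 mm and 8.59 degrees, less where a joint would pass 70% of its speed; a pose out of reach is approached as far as the arm can. A call with a number of a shift or a turn outside -1 to 1 is refused whole. A call with a gripper value outside its range is refused whole. The fingers move at their own pace and stop on an object; the grip force is fixed at half the most. Time passes only in rows, so rows that do not move let the fingers close. It gives the time, the measured TCP pose, the force and the opening at its end, in the units of the state.
- ctrl.read_state(): the state, without advancing time (a new reading comes with each control period).
- get_image(name): name is "scene" or "top" or "wrist"; returns a dict with "color" (400x640x3 uint8, blue, green, red), "vertical_fov" (degrees; the focal length in pixels is half the picture's height over the tangent of half this angle, whatever the lens; pixels are square), "cx", "cy" (the principal point, pixels), "k1" (the pictures are not rectified: a ray, as slopes to the right and down, at radius r is drawn at 1 + k1 r^2 times it, then the intrinsics apply), "R" (3x3) and "t" (3): a world point X has camera coordinates R X + t; the wrist camera has in their place "T_tool_cam" (4x4, takes a point from camera to tool coordinates, whose origin is the TCP and whose axes are the tool frame's). Camera axes: x right, y down, z forward; pixel columns grow to the right and rows downward; lengths in mm; the calibration is good to about 2 mm. A picture is of the moment at which its call begins: read the wrist's pose just before it. There is no depth.
- ctrl.finish_job(): hands the job in, once; it reports no verdict.
Trained networks look in a picture, given as the dict that the camera call returned (one of the last four; its "shot" number tells which), for a name from the list of things; names that differ only in an ending like _2 or _b are one class to them, and where a whole thing is asked for, a point or a joint stands for the part that bears it (a point fixed in the world has none). Each returns a list of dicts, best first, with "conf" (0 to 1); they miss things now and then, are a little off and sometimes report something else, mostly with a low value. They report only what shows in the picture. A call takes as long as a camera call. They do not tell look-alikes from the thing itself.
- nets.find_in(picture, target): "position" ([x, y, z] in mm, in world coordinates, good to about 4 mm: the middle of the surface that is visible of it).
- nets.cut_out(picture, target): "pixels" (400x640 bool, what is visible of it).
- nets.place_of(picture, target): "position" ([x, y, z] in mm, in world coordinates, good to about 4 mm: a listed point, or the origin of a listed thing).
The state is a dict: "clock": time; "qpos": joint angles; "qd": joint speeds; "tau": joint torques, N m; "eef_pos": TCP position; "tool_rot": TCP orientation; "force": force on the tool from outside, world axes, zero at the start; "torque": the same for the moment, N m; "width": finger opening in mm.
Only numpy, scipy, OpenCV 4.12 (cv2) and the standard library are available. Lean on these libraries where they do the work, as an engineer would, in place of code of your own. Each camera call takes 0.05 s, during which the arm holds its last target.

## Working session

There is one attempt and no reset: what is moved stays moved. The work goes in short steps, Python scripts to look and compute and a tool call to move; the robot and the scene stay as the last step left them, time stands still between calls to the robot, and variables do not carry over. Pictures are saved under pics/ and viewed, and the job is handed in when it is done.

Besides the shell and the picture viewer there is one more tool, called as name(argument=value, ...), one argument or row to a line, values as JSON. step_arm: Moves the arm, as the interface text tells. Scaled input: -1 to 1 covers 0.05 m each way for a shift and 0.12 rad each way for a turn. Its arguments: {"type":"object","properties":{"moves":{"type":"string"}},"required":["moves"]}

```bash
mkdir -p pics
python3 - <<'E'
from cell import ctrl,get_image,nets
import cv2,numpy as np
s=ctrl.read_state();print({k:np.round(v,3) if not isinstance(v,float) else v for k,v in s.items()})
for n in("scene","top"):
    im=get_image(n);cv2.imwrite(f"pics/{n}0.png",im["color"])
    print(n,{k:im[k] for k in im if k!="color"})
    for t in("tub","flap_end_p","edge_end_p","edge_side_p","jar","shaker","pot","spoon"):
        print(t,[(np.round(d["position"]),round(d["conf"],2)) for d in nets.place_of(im,t)] if t!="flap_end_p" else '')
E
```

```text
{'clock': 0.0, 'qpos': array([-1.328,  0.629,  0.038,  1.518, -0.027,  0.996, -0.02 ]), 'qd': array([ 0.001, -0.001,  0.001, -0.002,  0.001,  0.001, -0.   ]), 'tau': array([-1.0000e-03, -5.6339e+01,  1.2260e+00, -1.9345e+01,  1.1000e-02,
        1.0000e-02,  0.0000e+00]), 'eef_pos': array([197.316, 618.658, 230.391]), 'tool_rot': array([-1.571,  0.002,  1.262]), 'force': array([ 0.759, -0.448,  0.263]), 'torque': array([-0.037,  0.031,  0.014]), 'width': 85.29165694853819}
scene {'vertical_fov': 45.93252322510384, 'cx': 324.1472789198603, 'cy': 203.3904629857606, 'k1': -0.13103199688170333, 'R': array([[-6.70560899e-04,  9.99856709e-01,  1.69148585e-02],
       [ 6.64311365e-01,  1.30885099e-02, -7.47341355e-01],
       [-7.47455658e-01,  1.07355948e-02, -6.64224952e-01]]), 't': array([ -18.70898903, -258.27669287, 1738.6267295 ]), 'shot': 1}
tub [(array([ 756., -225.,   -2.]), 0.89), (array([ 270., -288.,    0.]), 0.86), (array([551.,  17.,   0.]), 0.74), (array([255., 295.,  -4.]), 0.72)]
flap_end_p 
edge_end_p [(array([ 370., -211.,   75.]), 0.93), (array([469., 111., 104.]), 0.78
[... 610 characters left out ...]
([ -8.19973682, 523.3116294 , 999.6695192 ]), 'shot': 2}
tub [(array([ 273., -290.,   -1.]), 0.97), (array([252., 294.,   3.]), 0.9), (array([551.,  16.,  -1.]), 0.68), (array([473., 293.,   3.]), 0.51)]
flap_end_p 
edge_end_p [(array([201., 209.,  58.]), 0.65), (array([ 369., -211.,   75.]), 0.61), (array([ 665., -194.,   59.]), 0.43)]
edge_side_p [(array([472., -51.,  86.]), 0.74), (array([312., 254.,  62.]), 0.65), (array([ 214., -215.,   77.]), 0.47), (array([ 739., -293.,   58.]), 0.46)]
jar [(array([ 568., -305.,    1.]), 0.61)]
shaker [(array([472., 294.,   0.]), 0.92), (array([470., -49.,  87.]), 0.48)]
pot [(array([634., 302.,   2.]), 0.88)]
spoon [(array([768.,  27.,   2.]), 0.89)]
```

View pics/scene0.png

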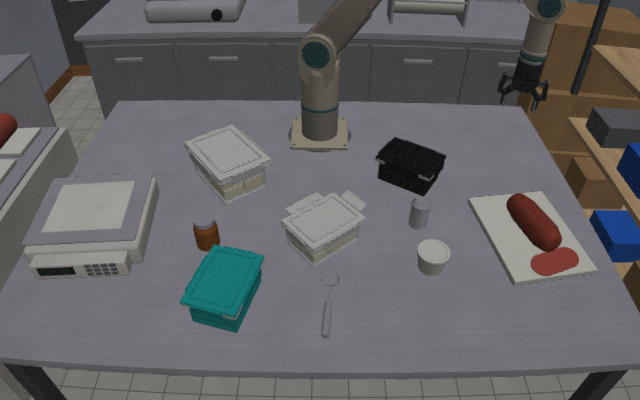

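View pics/top0.png

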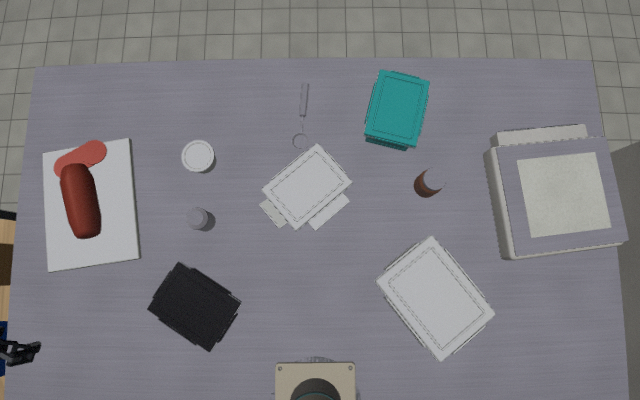

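Run:
```python
import cv2
a=cv2.imread("pics/top0.png")[130:245,240:370];b=cv2.imread("pics/scene0.png")[180:270,270:380]
cv2.imwrite("pics/c1.png",cv2.resize(a,None,fx=5,fy=5,interpolation=cv2.INTER_CUBIC))
cv2.imwrite("pics/c2.png",cv2.resize(b,None,fx=6,fy=6,interpolation=cv2.INTER_CUBIC))
```

```text
(no output)
```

View pics/c1.png

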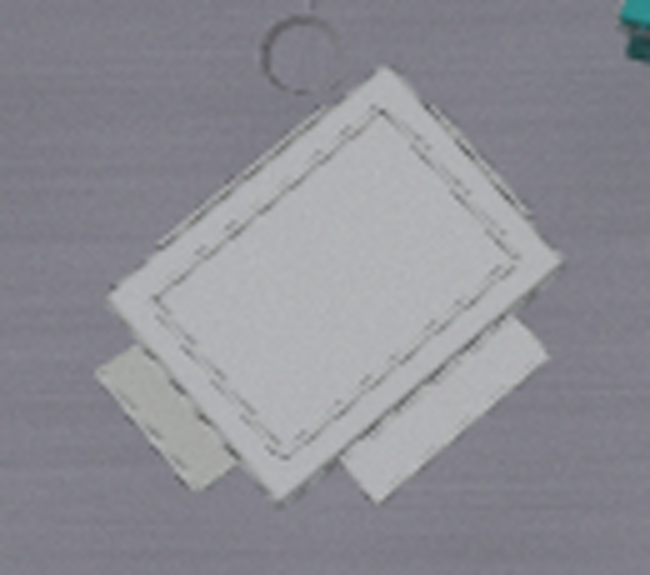

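View pics/c2.png

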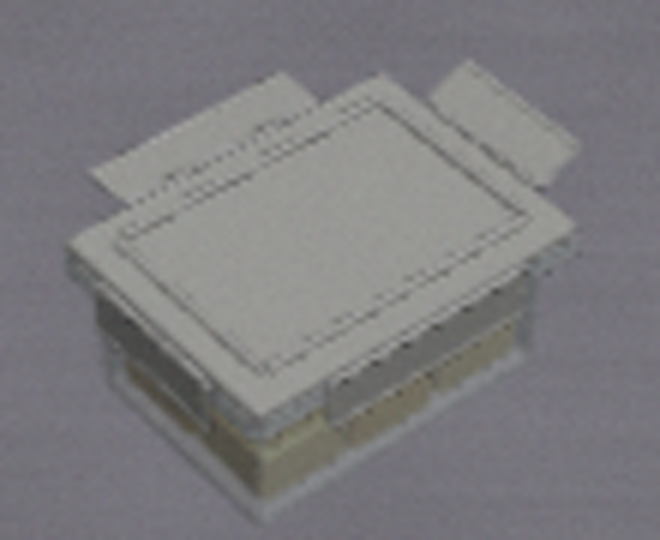

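```bash
cat > h.py <<'E'
import numpy as np,cv2
from scipy.optimize import least_squares
from scipy.spatial.transform import Rotation as Ro
cams={"scene":dict(f=200/np.tan(np.radians(45.93252322510384/2)),c=(324.1472789,203.390463),k=-0.131032,R=np.array([[-6.70560899e-04,9.99856709e-01,1.69148585e-02],[6.64311365e-01,1.30885099e-02,-7.47341355e-01],[-7.47455658e-01,1.07355948e-02,-6.64224952e-01]]),t=np.array([-18.70898903,-258.27669287,1738.6267295])),
"top":dict(f=200/np.tan(np.radians(53.30214765911196/2)),c=(317.7775425,198.5365046),k=-0.07566116,R=np.array([[-0.00975243,-0.99994862,-0.00276605],[-0.98670651,0.01007196,-0.16219992],[0.16221944,0.00114744,-0.98675404]]),t=np.array([-8.19973682,523.3116294,999.6695192]))}
def proj(n,X):
    c=cams[n];p=np.atleast_2d(X)@c["R"].T+c["t"];u=p[:,:2]/p[:,2:];r=(u**2).sum(1,keepdims=True)
    return u*(1+c["k"]*r)*c["f"]+np.array(c["c"])
def tub(p,X):
    c,s=np.cos(p[2]),np.sin(p[2]);X=np.atleast_2d(X)
    return X@np.array([[c,s,0],[-s,c,0],[0,0,1]])+[p[0],p[1],0]
E
python3 - <<'E'
from h import *
L=np.array([[94,69,91],[94,-69,91],[-94,-69,91],[-94,69,91.]])
P={"top":np.array([[296.6,230],[262,189],[317,143.6],[352.6,181.6]]),"scene":np.array([[333.7,192.5],[365.8,218],[313.7,249.2],[281.3,220.8]])}
F={"top":np.array([[279.4,228],[259,204.6],[315.6,230.4],[349.6,201]]),"scene":np.array([[348.3,190],[366.7,204.5],[317,192],[285,208.3]])}
def res(p,ns=("top","scene")): return np.concatenate([(proj(n,tub(p,L))-P[n]).ravel() for n in ns])
for ns in (("top",),("scene",),("top","scene")):
    r=least_squares(res,[551,17,2.3],args=(ns,));print(ns,r.x,np.round(r.fun,1))
p=r.x
def fl(p,a,b,th=29):
    e=lambda q:(96.5+29*np.sin(q),88-29*np.cos(q)); x,z=e(a);s=71.5+29*np.sin(b);zs=88-29*np.cos(b)
    return tub(p,np.array([[x,40,z],[x,-40,z],[57.5,s,zs],[-57.5,s,zs]]))
for ns in (("top",),("scene",),("top","scene")):
    r=least_squares(lambda v:np.concatenate([(proj(n,fl(p,*v))-F[n]).ravel() for n in ns]),[1.6,1.6]);print(r.x,np.round(r.fun,1))
print(fl(p,*r.x))
E
```

```text
('top',) [548.44827378  12.82262683   2.27597197] [-0.1  0.9 -1.2  0.4  0.4 -1.7  0.9  0.2]
('scene',) [553.97594986  17.4172946    2.2747833 ] [-0.1 -0.7  1.4 -0.5 -0.4  0.9 -0.8 -0.2]
('top', 'scene') [550.15203911  14.98330517   2.27619006] [-1.   0.2 -2.  -0.3 -0.4 -2.3 -0.  -0.4 -1.1 -1.5  0.4 -1.5 -1.3 -0.2
 -1.6 -1.2]
[2.10720775 1.40560603] [-0.3  0.2 -0.8 -0.9 -0.5 -0.1  0.1 -0.7]
[1.88239117 1.54288537] [-1.   0.1  0.2  0.1 -1.2 -0.3 -1.4  0.4]
[1.96212628 1.5288044 ] [-0.8  0.9 -1.2 -0.2 -0.4 -0.1  0.3 -0.8 -1.1 -0.3  0.  -0.4 -1.2 -0.2
 -1.4  0.6]
[[439.75327015  82.9310402   99.0611267 ]
 [500.66177754 134.79773208  99.0611267 ]
 [436.37600553  -6.37966254  86.78259198]
 [510.93437511 -93.93564193  86.78259198]]
```

Candidates: black tub (scene 411,165), turquoise tub (225,285), larger grey tub (228,160) and small grey tub (325,225). I choose the small grey one. The crops show it with two open flaps on the robot side, at (272,212) and (328,210) in the top view.

step_arm(
  moves="0 0 0 0 0.93 0 0;0 0 0 0 0.93 0 0;0 0 0 0 0.93 0 0;0 0 0 0 0.93 0 0;0 0 0 0 0.93 0 0;0 0 0 0 0 0 0",
)

```text
clock: 1.4
eef_pos: [197.3, 619.3, 231.3]
tool_rot: [-1.571, -0.0, 0.704]
force: [0.7, -0.5, 0.6]
width: 0.3
```

```bash
cat >> h.py <<'E'
def to_tool(target):
    from cell import ctrl
    s=ctrl.read_state();R=Ro.from_euler('xyz',s["tool_rot"]).as_matrix()
    d=np.asarray(target,float)-s["eef_pos"]
    print("t",s["clock"],"pos",np.round(s["eef_pos"],1),"F",np.round(s["force"],1),"w",round(s["width"]))
    za=np.arctan2(R[1,2],R[0,2]);print("toolz az",round(za,3),"y",np.round(R[:,1],3),"shift mm",np.round(R.T@d,1),"units",np.round(R.T@d/50,2))
    tp=tub([T[0],T[1],-T[2]],0*d) if 0 else None
    q=s["eef_pos"][:2]-np.array(T[:2]);c,sn=np.cos(T[2]),np.sin(T[2]);print("in tub",np.round([c*q[0]+sn*q[1],-sn*q[0]+c*q[1]],1))
T=[550.5,15.2,2.276]
def w(x,y,z): return tub(T,[x,y,z])[0]
E
python3 -c "
from h import *
to_tool(w(120,0,180))"
```

```text
t 1.4 pos [197.3 619.3 231.3] F [ 0.7 -0.5  0.6] w 0
toolz az 2.275 y [ 0. -0. -1.] shift mm [-121.9   51.4 -569.1] units [ -2.44   1.03 -11.38]
in tub [ 688.9 -122.7]
```

step_arm(
  moves="-0.2 0.08 -0.95 0 0 0 0;-0.2 0.08 -0.95 0 0 0 0;-0.2 0.08 -0.95 0 0 0 0;-0.2 0.08 -0.95 0 0 0 0;-0.2 0.08 -0.95 0 0 0 0;-0.2 0.08 -0.95 0 0 0 0;-0.2 0.08 -0.95 0 0 0 0;-0.2 0.08 -0.95 0 0 0 0;-0.2 0.08 -0.95 0 0 0 0;-0.2 0.08 -0.95 0 0 0 0;-0.2 0.08 -0.95 0 0 0 0;-0.24 0.15 -0.93 0 0 0 0;0 0 0 0 0 0 0;0 0 0 0 0 0 0",
)

```text
clock: 2.8
eef_pos: [473.2, 105.3, 179.7]
tool_rot: [-1.571, 0.0, 0.703]
force: [-0.5, 0.8, 1.0]
width: 0.2
```

```bash
python3 -c "
from h import *
to_tool(w(120,0,110))
from cell import *
im=get_image('wrist');cv2.imwrite('pics/w1.png',im['color']);print({k:im[k] for k in im if k!='color'})
im=get_image('top');cv2.imwrite('pics/t1.png',cv2.resize(im['color'][110:260,220:400],None,fx=4,fy=4))
im=get_image('scene');cv2.imwrite('pics/s1.png',cv2.resize(im['color'][130:280,250:430],None,fx=4,fy=4))
"
```

```text
t 2.8 pos [473.2 105.3 179.7] F [-0.5  0.8  1. ] w 0
toolz az 2.273 y [-0.  0. -1.] shift mm [ 0.5 69.7  1.3] units [0.01 1.39 0.03]
in tub [118.7   0.5]
{'vertical_fov': 59.983572828415944, 'cx': 324.5170964058662, 'cy': 197.40798625359878, 'k1': 0.009988336759088756, 'T_tool_cam': array([[ 9.99999454e-01,  6.65050113e-04, -8.06654045e-04,
        -4.35737575e-01],
       [ 9.60289658e-04, -2.79273681e-01,  9.60211065e-01,
        -1.42419621e+02],
       [ 4.13311233e-04, -9.60211315e-01, -2.79274167e-01,
         7.02599727e+01],
       [ 0.00000000e+00,  0.00000000e+00,  0.00000000e+00,
         1.00000000e+00]]), 'shot': 3}
```

View pics/w1.png

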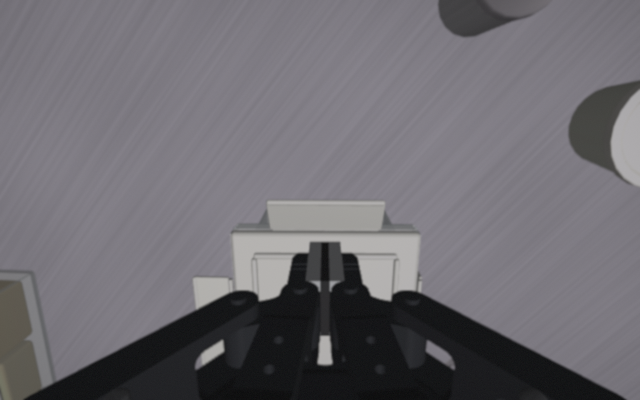

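View pics/s1.png

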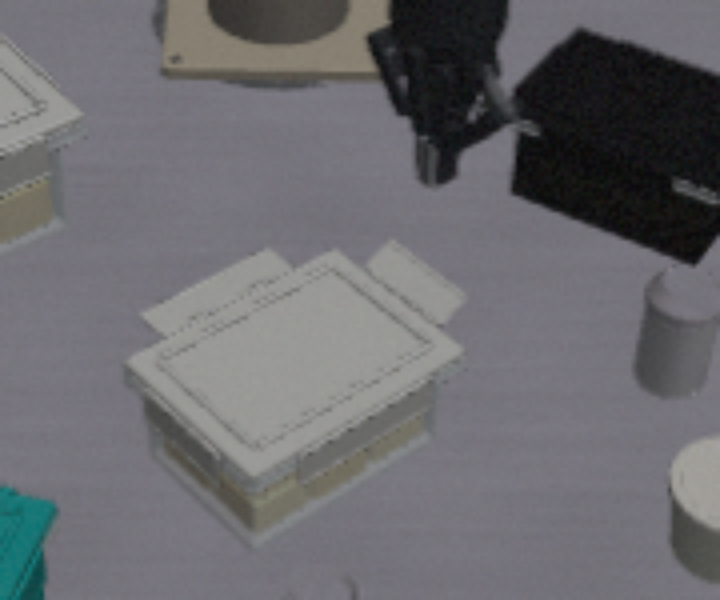

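```bash
cat >> h.py <<'E'
TC=np.array([[.999999454,.000665,-.000807,-.4357],[.00096,-.27927,.96021,-142.42],[.000413,-.96021,-.27927,70.26],[0,0,0,1]])
def wray(pos,rot,px,z):
    f=200/np.tan(np.radians(59.983572828415944/2));R=Ro.from_euler('xyz',rot).as_matrix()
    o=R@TC[:3,3]+pos;out=[]
    for u in px:
        v=(np.array(u)-[324.517,197.408])/f;v=v/(1+.00999*(v@v))
        d=R@TC[:3,:3]@np.r_[v,1];out.append(o+d*(z-o[2])/d[2])
    return np.array(out)
def intub(X):
    q=np.atleast_2d(X)[:,:2]-np.array(T[:2]);c,s=np.cos(T[2]),np.sin(T[2]);return np.c_[q@[c,s],q@[-s,c]]
E
python3 -c "
from h import *
X=wray([473.2,105.3,179.7],[-1.571,0,.703],[(232.5,232.5),(419.5,232.5)],91);print(X,intub(X))
for z in (88,95,100,105):
  X=wray([473.2,105.3,179.7],[-1.571,0,.703],[(268,203),(385,203)],z);print(z,np.round(intub(X)))
import cv2
a=cv2.imread('pics/w1.png')[180:340,170:450];cv2.imwrite('pics/w1c.png',cv2.resize(a,None,fx=2.8,fy=2.8))
"
```

```text
[[437.49039531  44.67338434  91.        ]
 [539.43602034 131.20713159  91.        ]] [[ 95.69495482  66.95018116]
 [ 95.50860743 -66.76954495]]
88 [[117.  41.]
 [117. -42.]]
95 [[119.  40.]
 [119. -40.]]
100 [[121.  39.]
 [120. -39.]]
105 [[122.  38.]
 [122. -39.]]
```

View pics/w1c.png

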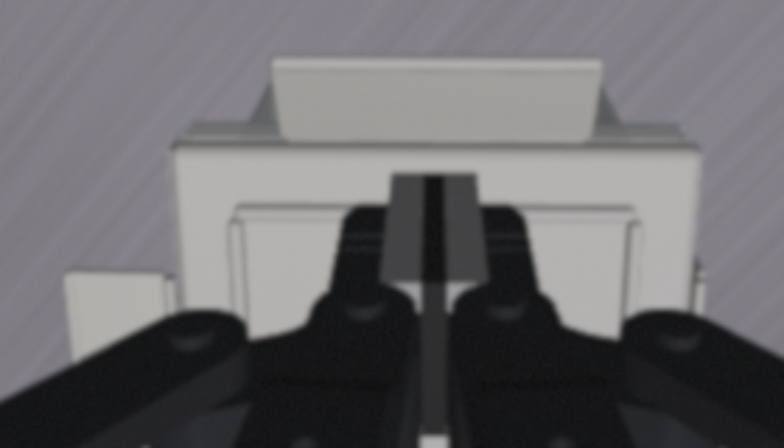

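step_arm(
  moves="0 0.45 0.03 0 0 0 0;0 0.5 0 0 0 0 0;0 0.45 0 0 0 0 0;0 0.15 0 0 0 0 0;0 0.15 0 0 0 0 0;0 0.15 0 0 0 0 0;0 0.15 0 0 0 0 0;0 0 0 0 0 0 0",
)

```text
clock: 3.75
eef_pos: [471.8, 107.7, 79.4]
tool_rot: [-1.571, 0.0, 0.704]
force: [0.1, -0.2, 0.9]
width: -0.1
```

```bash
python3 -c "
from h import *
to_tool(w(120.5,0,66))"
```

```text
t 3.75 pos [471.8 107.7  79.4] F [ 0.1 -0.2  0.9] w 0
toolz az 2.275 y [-0. -0. -1.] shift mm [-0.  13.4 -1. ] units [-0.    0.27 -0.02]
in tub [121.5  -0. ]
```

step_arm(
  moves="0 0.14 0 0 0 0 0;0 0.14 0 0 0 0 0;0 0 -0.05 0 0 0 0;0 0 0 0 0 0 0",
)

```text
clock: 4.15
eef_pos: [473.0, 105.7, 65.5]
tool_rot: [-1.57, 0.001, 0.704]
force: [-0.9, -0.1, 0.3]
width: 0.0
```

```bash
python3 -c "
from h import *
to_tool(w(112,0,66))
from cell import *
im=get_image('wrist');cv2.imwrite('pics/w2.png',im['color'])
im=get_image('scene');cv2.imwrite('pics/s2.png',cv2.resize(im['color'][130:280,250:430],None,fx=4,fy=4))
"
```

```text
t 4.15 pos [473.  105.7  65.5] F [-0.9 -0.1  0.3] w 0
toolz az 2.275 y [-0.001 -0.    -1.   ] shift mm [ 0.4 -0.5 -7.1] units [ 0.01 -0.01 -0.14]
in tub [119.1   0.4]
```

View pics/w2.png

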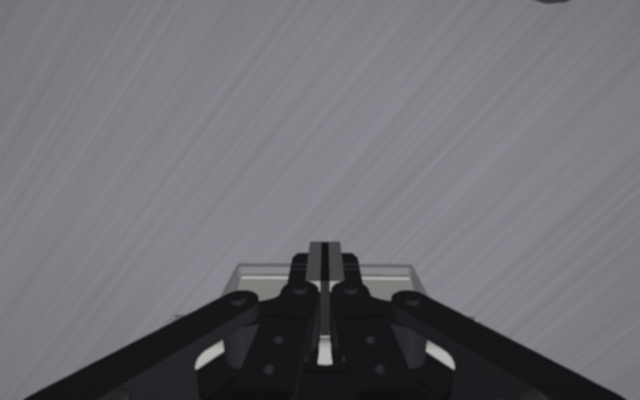

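View pics/s2.png

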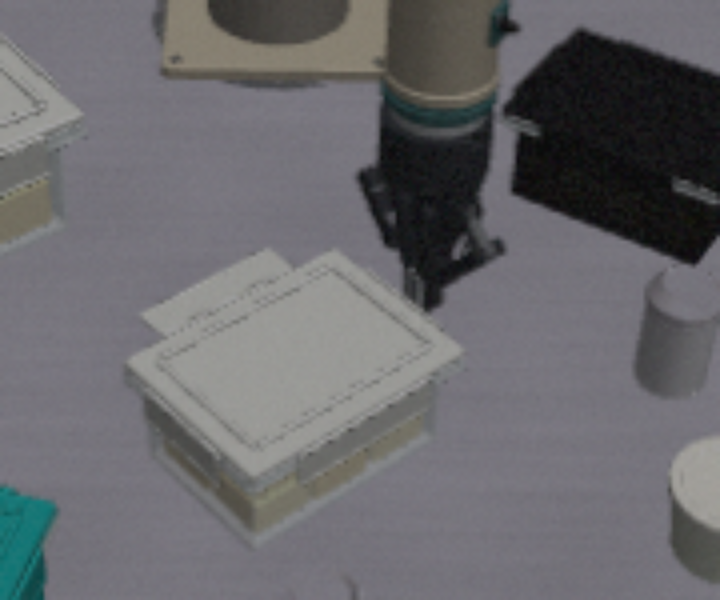

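step_arm(
  moves="0 0 -0.05 0 0 0 0;0 0.02 -0.03 0 0 0 0;0 0 0 0 0 0 0",
)

```text
clock: 4.55
eef_pos: [476.3, 102.4, 64.8]
tool_rot: [-1.571, -0.0, 0.704]
force: [-1.0, 0.1, -0.4]
width: -0.5
```

step_arm(
  moves="0 0 -0.04 0 0 0 0;0 0 0 0 0 0 0",
)

```text
clock: 4.75
eef_pos: [478.5, 100.6, 65.0]
tool_rot: [-1.572, -0.001, 0.703]
force: [-0.2, 0.1, 1.3]
width: -0.3
```

step_arm(
  moves="0 0 -0.03 0 0 0 0;0 0 0 0 0 0 0",
)

```text
clock: 4.95
eef_pos: [478.8, 99.9, 64.9]
tool_rot: [-1.571, -0.001, 0.704]
force: [1.1, -0.6, 0.3]
width: 0.3
```

step_arm(
  moves="0 0 -0.04 0 0 0 0;0 0 0 0 0 0 0",
)

```text
clock: 5.15
eef_pos: [478.8, 99.6, 64.8]
tool_rot: [-1.569, 0.0, 0.705]
force: [-2.7, 3.0, 2.7]
width: 0.3
```

step_arm(
  moves="0 0 -0.04 0 0 0 0;0 0 0 0 0 0 0",
)

```text
clock: 5.35
eef_pos: [478.8, 99.6, 64.8]
tool_rot: [-1.566, 0.001, 0.707]
force: [-5.8, 7.3, 4.7]
width: -0.0
```

```bash
python3 -c "
from h import *
to_tool(w(112,0,66))
from cell import *
im=get_image('wrist');cv2.imwrite('pics/w3.png',cv2.resize(im['color'][220:320,200:450],None,fx=3,fy=3))
im=get_image('scene');cv2.imwrite('pics/s3.png',cv2.resize(im['color'][170:260,280:380],None,fx=6,fy=6))
"
```

```text
t 5.35 pos [478.8  99.6  64.8] F [-5.8  7.3  4.7] w 0
toolz az 2.277 y [-0.004  0.003 -1.   ] shift mm [-0.1 -1.2  1.3] units [-0.   -0.02  0.03]
in tub [ 1.107e+02 -1.000e-01]
```

View pics/w3.png

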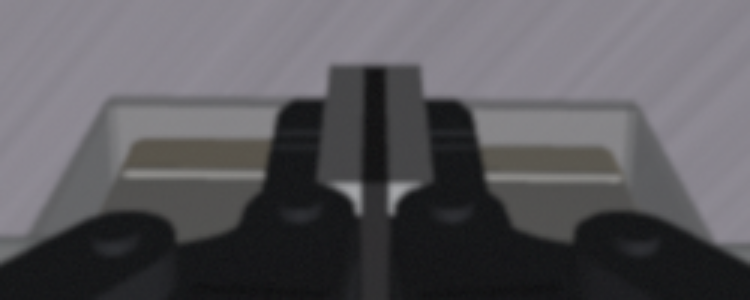

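View pics/s3.png

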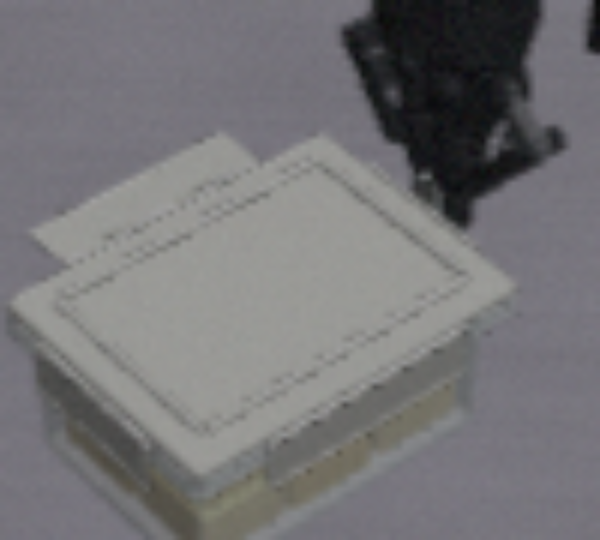

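step_arm(
  moves="0 0 0.1 0 0 0 0;0 0 0.4 0 0 0 0;0 0 1 0 0 0 0;0 0 1 0 0 0 0;0 0 0 0 0 0 0;0 0 0 0 0 0 0",
)

```text
clock: 6.05
eef_pos: [399.9, 193.2, 64.9]
tool_rot: [-1.572, -0.001, 0.707]
force: [0.2, -0.2, 0.2]
width: 0.3
```

```bash
python3 -c "
from h import *
to_tool(w(112,0,66))
from cell import *
im=get_image('wrist');cv2.imwrite('pics/w4.png',im['color'])
im=get_image('top');cv2.imwrite('pics/t4.png',cv2.resize(im['color'][130:245,240:370],None,fx=5,fy=5))
"
```

```text
t 6.05 pos [399.9 193.2  64.9] F [ 0.2 -0.2  0.2] w 0
toolz az 2.278 y [ 0.001 -0.    -1.   ] shift mm [  -1.    -1.  -121.2] units [-0.02 -0.02 -2.42]
in tub [233.2  -0.7]
```

View pics/w4.png

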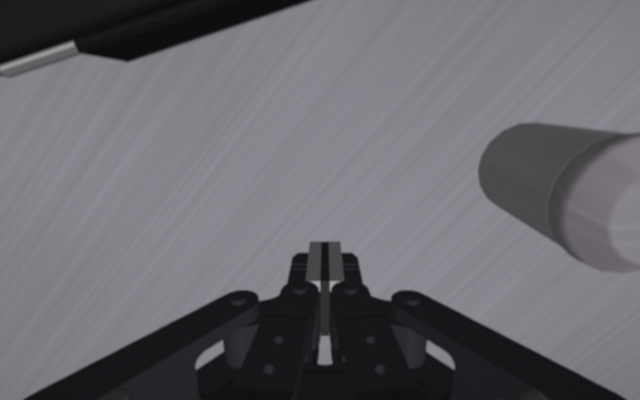

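View pics/t4.png

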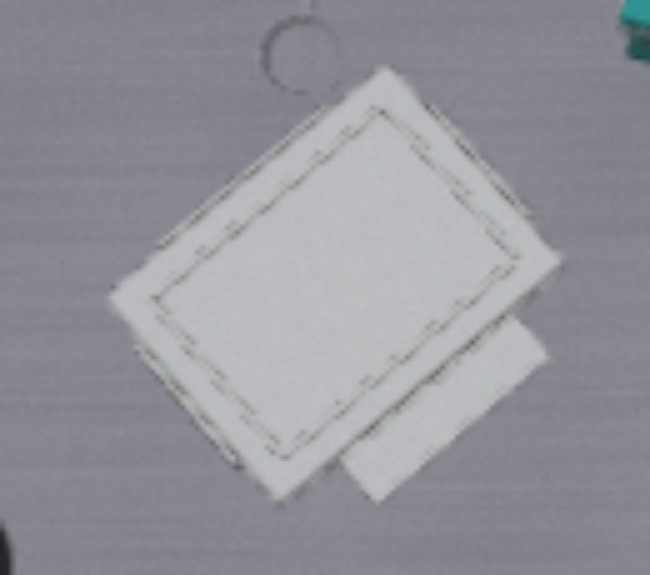

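```bash
python3 -c "
from h import *
from cell import ctrl
print(ctrl.read_state()['qpos'])
to_tool(w(0,96,140))"
```

```text
[-0.59172808  0.65310877  0.12033988  2.21524585 -0.25798185  0.28435788
  0.45422964]
t 6.15 pos [401.4 191.3  64.9] F [-0.5 -0.   0.4] w 0
toolz az 2.273 y [ 0.002 -0.001 -1.   ] shift mm [ -95.9  -74.8 -231.2] units [-1.92 -1.5  -4.62]
in tub [230.8  -0.6]
```

step_arm(
  moves="0 -0.75 0 0 0 0 0;0 -0.75 0 0 0 0 0;-0.32 0 -0.77 0 0 0 0;-0.32 0 -0.77 0 0 0 0;-0.32 0 -0.77 0 0 0 0;-0.32 0 -0.77 0 0 0 0;-0.32 0 -0.77 0 0 0 0;-0.32 0 -0.77 0 0 0 0;0 0 0 0 0 0 0",
)

```text
clock: 7.05
eef_pos: [478.4, -55.5, 140.3]
tool_rot: [-1.577, 0.0, 0.69]
force: [-0.2, -0.7, -0.1]
width: -0.1
```

step_arm(
  moves="0 0 0 0 1 0 0;0 0 0 0 1 0 0;0 0 0 0 1 0 0;0 0 0 0 1 0 0;0 0 0 0 1 0 0;0 0 0 0 1 0 0;0 0 0 0 1 0 0;0 0 0 0 1 0 0;0 0 0 0 1 0 0;0 0 0 0 1 0 0;0 0 0 0 1 0 0;0 0 0 0 1 0 0;0 0 0 0 1 0 0;0 0 0 0 0.09 0 0;0 0 0 0 0 0 0;0 0 0 0 0 0 0",
)

```text
clock: 8.65
eef_pos: [476.3, -46.4, 139.8]
tool_rot: [-1.571, -0.0, -0.866]
force: [-0.5, -0.4, -0.3]
width: 0.4
```

```bash
python3 -c "
from h import *
to_tool(w(0,95,66))
from cell import *
im=get_image('wrist');cv2.imwrite('pics/w5.png',im['color'])
"
```

```text
t 8.65 pos [476.3 -46.4 139.8] F [-0.5 -0.4 -0.3] w 0
toolz az 0.705 y [ 0. -0. -1.] shift mm [ 1.2 73.8  1.4] units [0.02 1.48 0.03]
in tub [ 1.2 96.4]
```

View pics/w5.png

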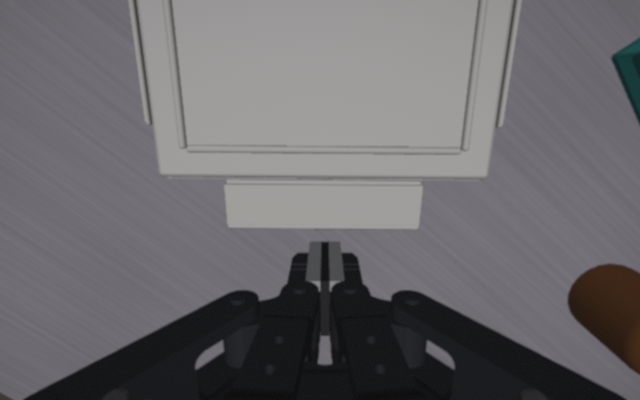

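```bash
python3 -c "
from h import *
print(intub(wray([476.3,-46.4,139.8],[-1.571,0,-.866],[(161,177),(489,178)],91)))
print(intub(wray([476.3,-46.4,139.8],[-1.571,0,-.866],[(228,228),(420,229)],87)))
"
```

```text
[[ 94.00323636  69.83244432]
 [-90.97829021  70.36859936]]
[[ 59.86859391 102.14964247]
 [-55.69853828 102.74955015]]
```

step_arm(
  moves="0 0.4 0 0 0 0 0;0 0.4 0 0 0 0 0;0 0.15 0 0 0 0 0;0 0.15 0 0 0 0 0;0 0.15 0 0 0 0 0;0 0.15 0 0 0 0 0;0 0.1 0 0 0 0 0;0 0 0 0 0 0 0",
)

```text
clock: 9.5
eef_pos: [476.0, -45.9, 64.3]
tool_rot: [-1.571, 0.001, -0.867]
force: [0.0, -0.4, -0.1]
width: -0.5
```

step_arm(
  moves="0 0 0.05 0 0 0 0;0 0 0.05 0 0 0 0;0 0 0 0 0 0 0",
)

```text
clock: 9.8
eef_pos: [479.7, -42.8, 64.7]
tool_rot: [-1.572, 0.0, -0.867]
force: [-1.8, -2.7, -1.1]
width: 0.1
```

step_arm(
  moves="0 0 0.05 0 0 0 0;0 0 0 0 0 0 0",
)

```text
clock: 10.0
eef_pos: [483.1, -40.3, 65.0]
tool_rot: [-1.569, -0.001, -0.866]
force: [0.7, -0.5, 0.2]
width: 0.0
```

step_arm(
  moves="0 0 0.05 0 0 0 0;0 0 0 0 0 0 0",
)

```text
clock: 10.2
eef_pos: [484.4, -39.3, 65.0]
tool_rot: [-1.57, -0.001, -0.867]
force: [-0.6, -1.8, 1.6]
width: 0.1
```

```bash
python3 -c "
from h import *
to_tool(w(0,86,66))"
```

```text
t 10.2 pos [484.4 -39.3  65. ] F [-0.6 -1.8  1.6] w 0
toolz az 0.704 y [ 0.001 -0.    -1.   ] shift mm [ 1.3 -1.  -0.4] units [ 0.03 -0.02 -0.01]
in tub [ 1.3 85.6]
```

step_arm(
  moves="0 0 0.04 0 0 0 0;0 0 0 0 0 0 0",
)

```text
clock: 10.4
eef_pos: [484.4, -39.3, 64.9]
tool_rot: [-1.573, 0.0, -0.868]
force: [-3.4, -4.5, 2.8]
width: 0.1
```

step_arm(
  moves="0 0 -0.2 0 0 0 0;0 0 -0.6 0 0 0 0;0 0 -0.6 0 0 0 0;0 -1 0 0 0 0 0;0 -1 0 0 0 0 0;0 -1 0 0 0 0 0;0 0 0 0 0 0 0;0 0 0 0 0 0 0",
)

```text
clock: 11.2
eef_pos: [432.9, -82.9, 215.7]
tool_rot: [-1.568, -0.001, -0.866]
force: [-0.6, -0.3, -0.8]
width: 0.0
```

```bash
python3 -c "
from h import *
to_tool(w(0,86,66))
from cell import *
im=get_image('wrist');cv2.imwrite('pics/w6.png',im['color'])
im=get_image('top');cv2.imwrite('pics/t6.png',cv2.resize(im['color'][130:245,240:370],None,fx=5,fy=5));print([(np.round(d['position']),d['conf']) for d in nets.place_of(im,'edge_side_p')+nets.place_of(im,'edge_end_p')])
im=get_image('scene');cv2.imwrite('pics/s6.png',im['color'])
"
```

```text
t 11.2 pos [432.9 -82.9 215.7] F [-0.6 -0.3 -0.8] w 0
toolz az 0.705 y [ 0.003  0.001 -1.   ] shift mm [  1.3 149.9  66.6] units [0.03 3.   1.33]
in tub [  1.5 153.1]
[(array([ 214., -214.,   77.]), 0.57), (array([ 740., -294.,   57.]), 0.52), (array([314., 254.,  60.]), 0.51), (array([495., -31.,  60.]), 0.5), (array([ 667., -197.,   58.]), 0.65), (array([ 370., -211.,   79.]), 0.47), (array([488.,  85.,  60.]), 0.37)]
```

View pics/w6.png

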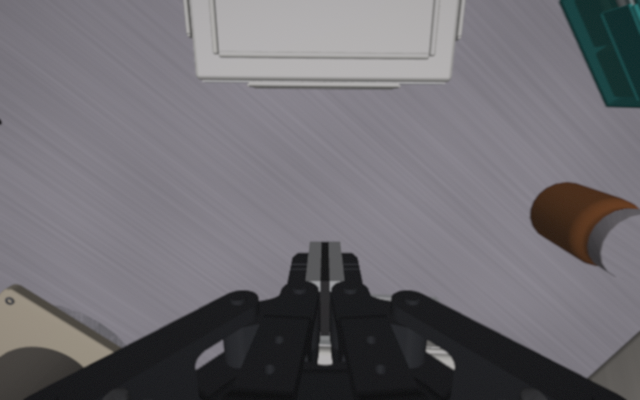

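View pics/t6.png

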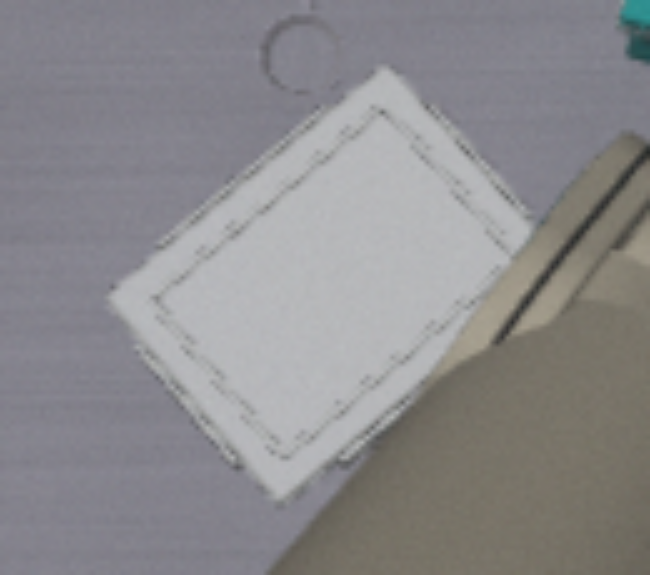

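View pics/s6.png

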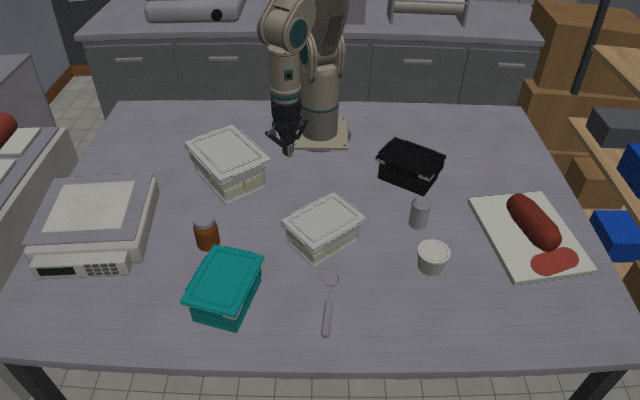

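All four flaps now look the same, as thin strips against the lid. The net puts both finger edges at about 60 mm height under the hinge lines, and the tub and bystanders have not moved.

```bash
python3 -c "
from cell import ctrl
print(ctrl.finish_job())"
```

```text
the job is handed in; nothing more can be done
None
```

I folded both open flaps (+x end and +y side) of the small grey-lidded tub down with the closed fingertips and pressed them in. I handed the job in at about 11.4 s of the 43 s; no verdict was reported.

- **Snap-in:** The side flap's force rose to about 3 N, fell to about zero, then built up against a hard stop. On the end flap I saw no distinct snap peak between readings. It went straight to a hard stop at the locked position, at about 9 N sideways, just inside the 8–17 N range where the tub can slide.
- **Final pictures:** All four flaps look alike against the lid. In the last top view the arm hid most of the side flap, so for that one I relied on the wrist picture.
- **Networks:** They placed both finger edges about 60 mm above the counter, below their hinge lines. That fits locked flaps, but confidence was low (0.50 for the side, 0.37 for the end).
- **Surroundings:** The tub and the things around it look unmoved in the pictures, and the arm was clear, with only noise-level force.
- **Disagreement:** The top and scene cameras put the tub up to about 5 mm apart. The wrist camera and the contact positions agreed with the combined fit to within about 2 mm.

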